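# Load the drilling nests with their blanks

## Robot

A 6-joint arm with a two-finger parallel gripper is mounted at the origin on a cart in front of the work surface, level with it; the furniture and walls round the work are solid. World frame = base frame: x ahead of the robot, y to its left, z up, the work surface at z = 0. Lengths are in m, angles in rad, forces in N, time in s.
With the tool pointing down it reaches from about 0.3 to 0.95 m from the base axis. Payload 3.1 kg.
Tool frame: the origin (TCP) lies on the centre line of the jaws, within the pads' length; the fingertips stand bot.tips_ahead ahead of it and the grasp point (between the pads) is the TCP (bot.tips_ahead is the distance from the TCP to the fingertips, in m); z points along the fingers, y is the line along which they close (so a half turn about z gives the same grasp; the last joint's range is limited). The gripper opens to 85 mm and grips with 20 to 120 N. Pads are 22 mm wide; open, the fingers measure 114 mm over their backs; the gripper's body (76 mm by 85 mm) begins 54 mm behind the grasp point. The pads swing forward as they close: fully open they stand 13 mm farther back than shut.
Start: joints at [-1.299, 0.308, 1.634, -0, 1.2, -0.07], TCP at [0.209, -0.589, 0.23] pointing down, gripper open.
Joint ranges: [-3.06, 3.06], [-0.79, 1.96], [0.05, 2.63], [-1.19, 4.34], [0.05, 2.64], [-2.94, 2.94]. Speed limits (rad/s): [2.79, 2.79, 3.14, 3.14, 3.14, 3.14].

## Interface

Orientations are given as [roll, pitch, yaw] about the fixed x, y, z axes, in that order (R = Rz(yaw) Ry(pitch) Rx(roll)).
In Python, from workcell import bot, grip, vision, order gives the robot as it stands. The module is installed in compiled form; this text tells all that it offers. Calls block until the motion is done:
- bot.reach(position, orientation): joint-space move of the TCP to a pose.
- bot.servo_line(position, vel=0.15, rotation=None, f_stop=None): straight line of the TCP; rotation=None keeps the orientation; vel is the mean speed in m/s. With f_stop (N) it stops when the force on the tool has changed by that much, and returns True; else False.
- bot.goto_joints(angles): joint-space move.
- grip(opening, force=None): finger opening in m; force is the grip in N (None keeps the last); returns when the fingers have stopped.
- bot.hold(seconds).
- bot.ik(position, orientation): joint angles nearest the present ones, or None.
- bot.sense(): the state.
- vision.camera(name): name is "scene" or "top"; returns (picture, depth): 480x640x3 uint8, red, green, blue; 480x640 float32, m along the optical axis (not along the pixel's ray), 0 where there is no reading.
- vision.camera_params(name): a dict with "fovy" (degrees; the focal length in pixels is half the picture's height over the tangent of half this angle, whatever the lens; pixels are square), "cx", "cy" (the principal point, pixels), "position" and "rotation" of the camera in the world. Camera axes: x right, y down, z forward; pixel columns grow to the right and rows downward; lengths in m; the calibration is good to about 2 mm. A picture is of the moment at which its call begins. camera_params takes no time and is no camera call.
A pose or a line that the arm cannot do raises bot.PlanningError and nothing moves.
- order.job_done(): hands the job in; it is judged then, once.
The state is a dict: "clock": time; "qpos": joint angles; "joint_velocities": joint speeds; "joint_torque": joint torques, N m; "tool_pos": TCP position; "eef_rot": TCP orientation; "wrist_force": force on the tool from outside, world axes, zero at the start; "torque": the same for the moment, N m; "width": finger opening in m; "grasp_force": force on a finger pad.
Only numpy, scipy, OpenCV 4.12 (cv2) and the standard library are available. Lean on these libraries where they do the work, as an engineer would, in place of code of your own. Each camera call takes 0.05 s, during which the arm holds its last target. There are 200 camera calls.

## Task

Load the drilling nests: lay the large pale offcut in the blue nest, the dark brown offcut in the green nest and the narrow pale offcut in the white nest, each same way up as it lies now and fully down on the nest's floor. The sanding block was left in the blue nest; it is not a blank, so take it out and lay it flat, same way up, in the middle of the black rubber mat. Do not shift the hole saw or the tape measure, and leave everything lying still.

Things in the scene. Friction and masses are not known exactly. Their poses are not given: they have to be found in the camera images.
- blank_large: Large pale wood offcut, a block 62 (x) x 130 (y) x 38 (z) mm, 0.16 kg. Origin at the centre of its underside, z up; y along its length. Grasp across the 62 mm width. Loose.
- blank_dark: Dark brown wood offcut, a flat block 55 (x) x 85 (y) x 30 (z) mm, 0.07 kg. Origin at the centre of its underside, z up; y along its length. Grasp across the 55 mm width. Loose.
- blank_narrow: Narrow pale wood offcut, a square bar 40 (x) x 90 (y) x 40 (z) mm, 0.08 kg. Origin at the centre of its underside, z up; y along its length. Grasp across the 40 mm width. Loose.
- sanding_block: Sanding block of cork wrapped in reddish brown paper, light brown top, 62 (x) x 102 (y) x 30 (z) mm, 0.11 kg. Origin at the centre of its underside, z up; y along its length. Grasp across the 62 mm width. Loose; at the start it lies in the pocket of the blue nest.
- nest_blue: The largest nest. Blue base board 102 x 170 x 6 mm, fixed; dark wood battens 12 mm wide round a blue-floored pocket, 78 (x) x 146 (y) mm; takes the large pale offcut with 8 mm to spare on each side. Pocket floor 6 mm and batten tops 14 mm above the bench; 46 mm finger gap amid each long side. Origin at the centre of the base's underside, y along the length, z up.
- nest_green: The short, wide nest. Green base board 95 x 125 x 6 mm, fixed; dark wood battens 12 mm wide round a green-floored pocket, 71 (x) x 101 (y) mm; takes the dark brown offcut with 8 mm to spare on each side. Pocket floor 6 mm and batten tops 14 mm above the bench; 46 mm finger gap amid each long side. Origin at the centre of the base's underside, y along the length, z up.
- nest_white: The narrowest nest. White base board 80 x 130 x 6 mm, fixed; dark wood battens 12 mm wide round a white-floored pocket, 56 (x) x 106 (y) mm; takes the narrow pale offcut with 8 mm to spare on each side. Pocket floor 6 mm and batten tops 14 mm above the bench; 46 mm finger gap amid each long side. Origin at the centre of the base's underside, y along the length, z up.
- rest_mat: Black rubber mat, 100 (x) x 140 (y) mm, 4 mm thick, fixed flat on the bench. Origin at the centre of its underside. The sanding block goes on its middle.
- hole_saw: Bystander: red hole saw cup, 54 mm across, with a steel shank on top, 70 mm tall in all, standing on its teeth. Origin at the centre of its underside, z up; loose. It must not be shifted.
- tape_measure: Bystander: orange and black tape measure, 38 (x) x 85 (y) x 65 (z) mm, standing upright. Origin at the centre of its underside, z up; loose. It must not be shifted.

How it is judged:
By the outcome, as a careful person would: the job done as asked, in the order asked, and still so for the second after the job is handed in, with the robot touching nothing.
It also fails if it takes over 104 s, if anything falls off the work surface, if the arm or the gripper's body presses on something with over 40 N, if the wrist force passes 120 N, or if a joint passes its speed limit or range.

## Working session

There is one attempt and no reset: what is moved stays moved. The work goes in short steps, each a Python script; the robot and the scene stay as the last script left them, time stands still between calls to the robot, and variables do not carry over. Pictures are saved under pics/ and viewed, at most 14 in all, crops included, and the job is handed in when it is done.

```bash
mkdir -p pics; python3 - <<'E'
from workcell import bot, grip, vision, order
import cv2,numpy as np
for n in("scene","top"):
    p,d=vision.camera(n); cv2.imwrite(f"pics/{n}0.png",p[:,:,::-1]); np.savez(f"{n}0.npz",p=p,d=d); print(n,vision.camera_params(n))
s=bot.sense();print(s["clock"],s["tool_pos"],s["eef_rot"],bot.tips_ahead,s["width"])
E
```

```text
scene {'fovy': 47.11019737087789, 'cx': 333.0973492431639, 'cy': 239.24966682569195, 'position': array([-0.03185738,  0.87844763,  0.69033826]), 'rotation': array([-2.17087229,  0.01843826, -2.5431667 ])}
top {'fovy': 45.760631530309844, 'cx': 320.37414615867374, 'cy': 235.9657915879601, 'position': array([0.29835532, 0.12337295, 1.10672487]), 'rotation': array([-2.93509804e+00, -1.74646100e-03, -1.66509379e+00])}
0.1 [ 0.20926914 -0.58812222  0.22895682] [-3.13948129e+00 -1.65878682e-04  3.41812254e-01] 0.019 0.08526379658143793
```

View pics/top0.png

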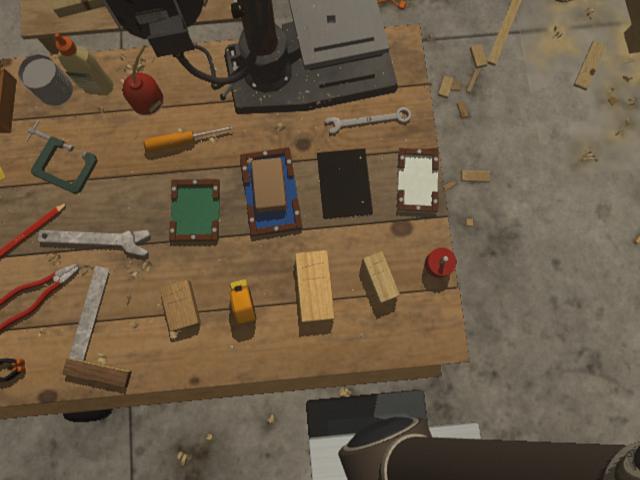

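View pics/scene0.png

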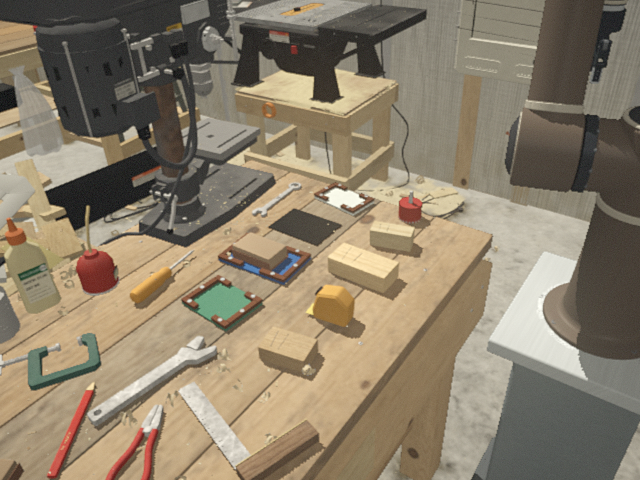

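The top view shows green nest (195,212), blue nest with sanding block (271,192), mat (344,183) and white nest (418,180). It also shows the dark blank (180,305), tape (241,300), large blank (314,286), narrow blank (380,277) and hole saw (441,262). The drill press is beyond the nests, with its head overhanging at the top.

```bash
cat >h.py <<'E'
import numpy as np,cv2
from scipy.spatial.transform import Rotation as R
from workcell import bot, grip, vision, order
def rays(n,uv):
    c=vision.camera_params(n); f=240/np.tan(np.radians(c["fovy"])/2); uv=np.asarray(uv,float).reshape(-1,2)
    v=np.c_[(uv[:,0]-c["cx"])/f,(uv[:,1]-c["cy"])/f,np.ones(len(uv))]
    return c["position"],R.from_euler("xyz",c["rotation"]).apply(v)
def onplane(n,uv,z):
    o,v=rays(n,uv); return o+v*((z-o[2])/v[:,2])[:,None]
def cloud(n,d):
    u,v=np.meshgrid(np.arange(640),np.arange(480)); o,r=rays(n,np.c_[u.ravel(),v.ravel()])
    return (o+r*d.ravel()[:,None]).reshape(480,640,3)
def rect(n,mask,z):
    """min-area rectangle, in the plane z, of the biggest contour: centre, (short,long), yaw of the short side's axis"""
    cs,_=cv2.findContours(mask.astype(np.uint8),cv2.RETR_EXTERNAL,cv2.CHAIN_APPROX_NONE)
    c=max(cs,key=cv2.contourArea).reshape(-1,2)
    w=onplane(n,c,z)[:,:2]
    (x,y),(a,b),t=cv2.minAreaRect((w*1000).astype(np.float32)); 
    if a>b:a,b,t=b,a,t+90
    t=(t+90)%180-90
    return np.array([x,y])/1000,(round(a,1),round(b,1)),t
E
cat >m.py <<'E'
from h import *
import sys
def box(c,r):
    m=np.zeros((480,640),bool); m[c[1]-r[1]:c[1]+r[1],c[0]-r[0]:c[0]+r[0]]=1; return m
def measure(p,d,show=True):
    W=cloud("top",d); z=W[...,2]; 
    tb=z[box((344,250),(15,10))]; z0=np.median(tb)
    if show: print("table",z0,tb.std(),"sanding", np.median(z[box((268,185),(8,8))]),"large",np.median(z[box((314,286),(5,8))]))
    out={}
    for n,c,r,h in[("large",(314,286),(35,50),.038),("dark",(180,305),(30,40),.03),("narrow",(380,277),(27,38),.04),("sanding",(268,185),(28,38),.036),("saw",(441,262),(22,25),.045),("tape",(241,300),(20,30),.065)]:
        m=box(c,r)&(d>0)&(z-z0>h-.008)&(z-z0<h+.01); out[n]=rect("top",m,h)
    hsv=cv2.cvtColor(p,cv2.COLOR_RGB2HSV); H,S,V=[hsv[...,i].astype(int) for i in range(3)]
    out["mat"]=rect("top",box((344,183),(32,40))&(V<60),.004)
    for n,c,r,m in[("green",(195,212),(30,36),(H>50)&(H<90)&(S>90)),("white",(418,180),(25,36),(S<60)&(V>130)),("blue",(271,192),(34,48),(H>95)&(H<130)&(S>100))]:
        out[n]=rect("top",cv2.morphologyEx((m&box(c,r)).astype(np.uint8),cv2.MORPH_CLOSE,np.ones((5,5))),.006)
        bm=box(c,r)&(((H<10)|(H>170))&(V<130)&(S>80)|m); out[n+"_out"]=rect("top",bm,.014)
    if show:
        for k,v in out.items(): print(k,v[0].round(4),v[1],round(v[2],1))
    return out,W
if __name__=="__main__":
    a=np.load("top0.npz"); o,W=measure(a["p"],a["d"])
    big=cv2.resize(a["p"][140:345,150:470],None,fx=2.5,fy=2.5,interpolation=cv2.INTER_CUBIC)
    cv2.imwrite("pics/crop.png",big[:,:,::-1])
    for n in("top","scene"):
        a=np.load(n+"0.npz");W=cloud(n,a["d"]);q=W[(a["d"]>0)&(W[...,2]>.08)&(W[...,0]>0.2)&(W[...,0]<1.0)&(W[...,1]>-.4)&(W[...,1]<.7)]
        for y in np.arange(-.4,.7,.1):
            s=q[(q[:,1]>=y)&(q[:,1]<y+.1)]
            if len(s)>20: print(n,"y",round(y,1),"xmin",np.percentile(s[:,0],1).round(3),"z",np.percentile(s[:,2],[1,99]).round(2),len(s))
E
python3 m.py
```

```text
table 0.00042501043168963193 0.11009355982275269 sanding 0.03656243523060554 large 0.038255909521338616
large [0.4286 0.1208] (61.8, 130.3) -89.6
dark [0.4163 0.3782] (56.4, 85.6) -79.1
narrow [ 0.4332 -0.0058] (40.9, 90.2) -74.6
sanding [0.6375 0.1916] (61.5, 101.3) -88.8
saw [ 0.451  -0.1239] (51.7, 53.3) -5.4
tape [0.4093 0.2575] (35.7, 53.9) -81.0
mat [0.632  0.0458] (107.0, 140.4) -89.7
green [0.6039 0.3447] (93.4, 93.8) 86.7
green_out [0.6017 0.3431] (92.7, 93.1) 86.7
white [ 0.6272 -0.1068] (78.8, 122.6) 82.2
white_out [ 0.621  -0.1046] (78.2, 100.4) 82.2
blue [0.628  0.1783] (79.0, 153.5) 80.7
blue_out [0.6263 0.1799] (81.7, 150.8) 83.0
top y -0.1 xmin 0.2 z [0.15 0.77] 6604
top y -0.0 xmin 0.201 z [0.14 0.35] 4018
top y 0.1 xmin 0.778 z [0.09 0.38] 3703
top y 0.2 xmin 0.768 z [0.09 0.39] 2811
top y 0.3 xmin 0.766 z [0.15 0.41] 2295
top y 0.4 xmin 0.842 z [0.08 0.15] 175
top y 0.5 xmin 0.869 z [0.08 0.2 ] 1225
top y 0.6 xmin 0.856 z [0.08 0.09] 68
scene y -0.1 xmin 0.823 z [0.13 0.46] 1064
scene y -0.0 xmin 0.812 z [0.13 0.47] 3791
scene y 0.1 xmin 0.78 z [0.09 0.48] 5961
scene y 0.2 xmin 0.749 z [0.09 0.51] 5367
scene y 0.3 xmin 0.741 z [0.28 0.53] 10674
scene y 0.4 xmin 0.754 z [0.09 0.54] 1932
scene y 0.5 xmin 0.865 z [0.08 0.19] 1660
```

View pics/crop.png

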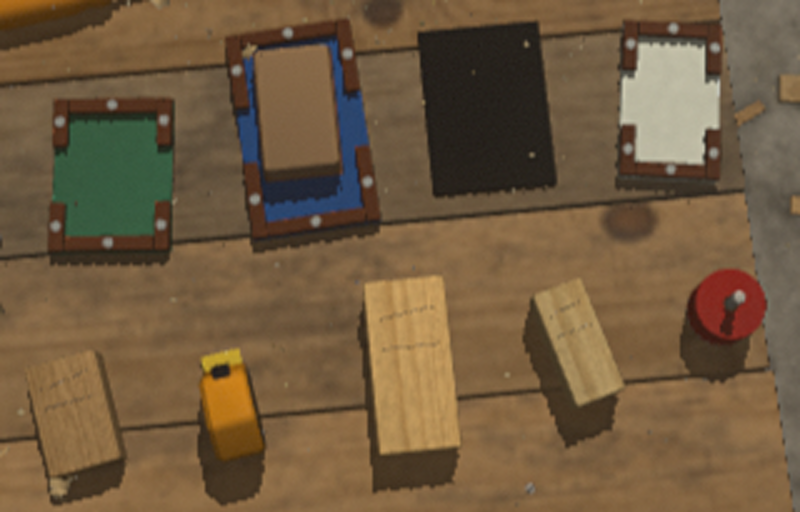

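The crop clearly shows the three nests with gaps amid their long sides, and the sanding block sitting skewed and off-centre in the blue one. The block fits agree with the known sizes, but the nests and the mat need a better mask.

```bash
cat >n.py <<'E'
from m import *
def nests(n,p,W,cs,R=(36,50)):
    hsv=cv2.cvtColor(p,cv2.COLOR_RGB2HSV); H,S,V=[hsv[...,i].astype(int) for i in range(3)]
    z=W[...,2]; o={}
    for k,c in cs.items():
        b=box(c,R)
        m=b&(V<50)&(S<80)&(z<.009) if k=="mat" else b&(z>.0085)&(z<.019)
        lab,L,st,_=cv2.connectedComponentsWithStats(m.astype(np.uint8))
        m=np.isin(L,[i for i in range(1,lab) if st[i,4]>12])
        w=onplane(n,np.argwhere(m)[:,::-1],.004 if k=="mat" else .014)[:,:2]
        (x,y),(a,bb),t=cv2.minAreaRect((w*1000).astype(np.float32))
        if a>bb:a,bb,t=bb,a,t+90
        print(n,k,round(x,1),round(y,1),"size",round(a,1),round(bb,1),"yaw",round((t+180)%180,1),m.sum())
        o[k]=m
    return o
for n,cs in[("top",dict(blue=(271,192),green=(195,212),white=(418,180),mat=(344,183))),("scene",dict(blue=(264,258),green=(222,301),white=(344,198),mat=(307,226)))]:
    a=np.load(n+"0.npz"); W=cloud(n,a["d"]); o=nests(n,a["p"],W,cs,(36,50) if n=="top" else (50,30))
    q=a["p"].copy()
    for m in o.values(): q[m]=[0,255,255]
    cv2.imwrite(f"pics/n_{n}.png",cv2.resize(q[120:260,150:470] if n=="top" else q[170:340,150:400],None,fx=2.5,fy=2.5)[:,:,::-1])
E
python3 n.py
```

```text
top blue 628.6 190.3 size 101.8 171.6 yaw 93.8 1326
top green 604.3 344.2 size 96.2 125.6 yaw 86.1 960
top white 624.0 -106.4 size 79.9 131.6 yaw 81.7 869
top mat 633.2 41.7 size 97.1 136.5 yaw 89.9 2657
scene blue 646.8 234.3 size 177.1 225.7 yaw 94.9 990
scene green 595.9 313.5 size 129.1 169.5 yaw 175.9 862
scene white 618.2 -99.8 size 84.4 133.9 yaw 81.4 360
scene mat 0.0 0.0 size 0.0 0.0 yaw 0.0 0
```

View pics/n_top.png

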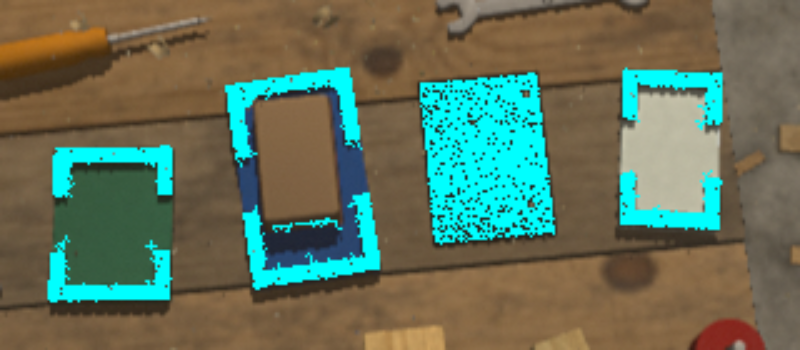

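The top-view fits match the known sizes to within 1-2 mm for the nests and about 4 mm for the mat, so I'll use them. The sanding block goes first.

```bash
cat >pp.py <<'E'
from h import *
D=np.radians
P=dict(large=(.4286,.1208,90.4),dark=(.4163,.3782,100.9),narrow=(.4332,-.0058,105.4),sanding=(.6375,.1916,91.2),
 blue=(.6286,.1903,93.8),green=(.6043,.3442,86.1),white=(.624,-.1064,81.7),mat=(.6332,.0417,89.9))
def down(yaw): return [np.pi,0,D(yaw-90)]
def pick_place(o,w,zo,t,zt,off=0.,g=.028,hov=.13,F=40):
    """off: grasp point along the piece's long axis from its centre"""
    def at(k,z): 
        x,y,s=P[k]; l=D(s-90); return [x+off*np.cos(l),y+off*np.sin(l),z]
    so,st=P[o][2],P[t][2]
    T=lambda: round(bot.sense()["clock"],1)
    grip(min(.085,w+.02)); bot.reach(at(o,hov),down(so)); print("hover",T())
    bot.servo_line(at(o,zo+g),vel=.12)
    grip(w-.01,F); s=bot.sense(); print("gripped",s["width"],s["grasp_force"],T())
    if s["width"]<w-.006: raise SystemExit("missed")
    bot.servo_line(at(o,hov),vel=.2); s=bot.sense(); print("lifted",s["width"],s["grasp_force"],s["wrist_force"].round(1))
    bot.reach(at(t,hov),down(st)); bot.servo_line(at(t,zt+g+.012),vel=.15); bot.hold(.2)
    hit=bot.servo_line(at(t,zt+g-.002),vel=.03,f_stop=6); s=bot.sense(); print("down",hit,s["tool_pos"][2]-zt-g,s["wrist_force"].round(1))
    grip(min(.085,w+.02)); bot.servo_line(at(t,hov),vel=.2); print("done",T())
E
python3 - <<'E'
from pp import *
pick_place("sanding",.062,.006,"mat",.004,off=-.006)
p,d=vision.camera("top"); cv2.imwrite("pics/top1.png",p[:,:,::-1])
E
```

```text
hover 3.4
gripped 0.05204279393696609 0.0 4.8missed
```

```bash
python3 - <<'E'
from h import *
s=bot.sense(); print({k:np.round(s[k],4) for k in("tool_pos","eef_rot","wrist_force","width","grasp_force")})
p,d=vision.camera("scene"); cv2.imwrite("pics/scene1.png",cv2.resize(p[150:350,130:430],None,fx=2.5,fy=2.5)[:,:,::-1])
E
```

```text
{'tool_pos': array([0.6317, 0.1916, 0.0345]), 'eef_rot': array([-3.1415e+00, -7.0000e-04,  2.1000e-02]), 'wrist_force': array([0.0637, 1.1071, 0.027 ]), 'width': np.float64(0.052), 'grasp_force': np.float64(0.0)}
```

View pics/scene1.png

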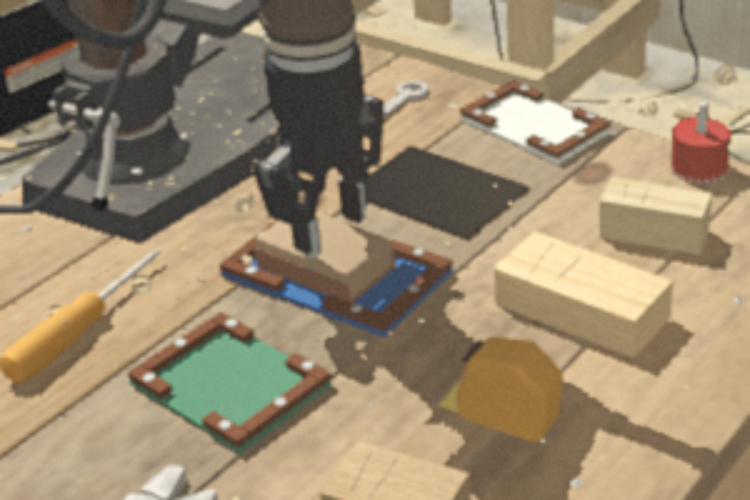

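The picture shows both finger tips above the sanding block's top face, not beside it; the left tip is at crop (305,250). I'll measure their true height from depth.

```bash
python3 - <<'E'
from h import *
s=bot.sense();t=s["tool_pos"]
for n in("scene","top"):
    p,d=vision.camera(n); W=cloud(n,d); V=p.max(2)
    q=(d>0)&(abs(W[...,0]-t[0])<.04)&(abs(W[...,1]-t[1])<.09)&(W[...,2]>.02)&(W[...,2]<.15)
    dark=q&(V<75)
    pts=W[dark]
    for lo,hi in((.05,.1),(-.0,.05),(-.05,0),(-.1,-.05)):
        k=pts[(pts[:,1]-t[1]>lo)&(pts[:,1]-t[1]<=hi)]
        if len(k)>8: print(n,lo,hi,len(k),"zmin",np.percentile(k[:,2],[0,2,5,20]).round(4),"xy at low",k[k[:,2]<k[:,2].min()+.01].mean(0).round(4))
    b=q&(V>=90)&(W[...,2]<.042); print(n,"block top z",np.percentile(W[b][:,2],[5,50,95]).round(4))
    for a in(-1,):
        if n=="scene":
            for r in range(225,262,3): print([ (W[r,c].round(3)*1000).astype(int).tolist() for c in (248,252,256)])
E
```

```text
scene 0.05 0.1 247 zmin [0.0835 0.0874 0.0904 0.0967] xy at low [0.6235 0.2466 0.0904]
scene -0.0 0.05 465 zmin [0.0479 0.0535 0.0588 0.0906] xy at low [0.6253 0.2303 0.0533]
scene -0.05 0 412 zmin [0.0392 0.0444 0.0487 0.0679] xy at low [0.6283 0.1654 0.0453]
scene -0.1 -0.05 104 zmin [0.0907 0.0927 0.0965 0.1091] xy at low [0.6186 0.139  0.0948]
scene block top z [0.0226 0.0338 0.0365]
[[632, 223, 101], [623, 221, 103], [611, 222, 108]]
[[635, 221, 92], [619, 226, 100], [617, 217, 96]]
[[614, 243, 104], [619, 227, 94], [617, 218, 90]]
[[615, 243, 98], [619, 228, 87], [615, 221, 85]]
[[616, 243, 90], [617, 231, 83], [617, 221, 77]]
[[616, 244, 84], [621, 228, 72], [615, 223, 71]]
[[630, 232, 64], [622, 228, 64], [614, 225, 66]]
[[630, 232, 57], [619, 232, 61], [616, 224, 57]]
[[633, 230, 47], [621, 231, 52], [617, 224, 50]]
[[640, 224, 33], [630, 223, 36], [619, 223, 40]]
[[642, 224, 24], [632, 222, 27], [621, 222, 32]]
[[642, 225, 17], [631, 224, 21], [621, 223, 25]]
[[644, 224, 9], [632, 225, 13], [623, 222, 15]]Traceback (most recent call last):
  File "<stdin>", line 11, in <module>
    return _quantile_unchecked(
        a, q, axis, out, overwrite_input, method, keepdims, weights)
    return _ureduce(a,
                    func=_quantile_ureduce_func,
    ...<5 lines>...
                    overwrite_input=overwrite_input,
                    method=method)
    r = func(a, **kwargs)
    result = _quantile(arr,
                       quantiles=q,
    ...<2 lines>...
                       out=out,
                       weights=wgt)
    slices_having_nans = np.isnan(arr[-1, ...])
                                  ~~~^^^^^^^^^
IndexError: index -1 is out of bounds for axis 0 with size 0
```

The tips are at about z = 40-45 mm while the tool reads 34 mm, so they're well short of where `tips_ahead` puts them. I'll find the real tip height with a guarded touch on the blue board, through the finger gaps.

```bash
python3 - <<'E'
from h import *
x,y,_=bot.sense()["tool_pos"]
bot.servo_line([x,y,.06],vel=.1); grip(.085); bot.hold(.2); print(bot.sense()["wrist_force"].round(2),bot.sense()["tool_pos"])
bot.servo_line([x,y,.025],vel=.1,f_stop=5)
hit=bot.servo_line([x,y,-.022],vel=.03,f_stop=5)
s=bot.sense(); print(hit,s["tool_pos"],s["wrist_force"].round(1),s["clock"],s["width"])
p,d=vision.camera("scene"); cv2.imwrite("pics/scene2.png",cv2.resize(p[150:350,130:430],None,fx=2.5,fy=2.5)[:,:,::-1])
E
```

```text
[ 0.03  0.68 -1.06] [0.63147892 0.19150082 0.0598842 ]
True [ 0.63128911  0.19146919 -0.00810619] [ 0.1 -0.6  4.3] 7.5417 0.08499238539530564
```

View pics/scene2.png

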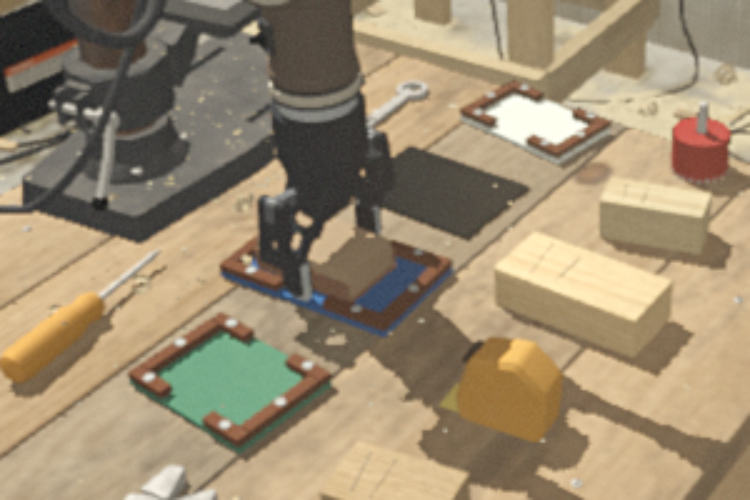

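The tips touch the board (z = 6 mm) at a tool reading of -8 mm. `tips_ahead` less the 13 mm swing predicts that contact at 0 mm real TCP height, so the reported height is 20 mm too low. I'll set the grasp height from this touch.

```bash
sed -i 's/g=.028/g=-.002/' pp.py; python3 - <<'E'
from pp import *
x,y,_=bot.sense()["tool_pos"]; bot.servo_line([x,y,.03],vel=.1)
pick_place("sanding",.062,.006,"mat",.004,off=-.006)
p,d=vision.camera("top"); cv2.imwrite("pics/top1.png",p[:,:,::-1]); np.savez("top1.npz",p=p,d=d)
E
```

```text
hover 8.8
gripped 0.05928081818396222 45.48575162887573 10.4
lifted 0.05936854193629868 44.95758533477783 [-0.  -0.3 -1.5]
down True 0.0014361840215325519 [-0.7 -0.2  3.8]
done 14.5
```

View pics/top1.png

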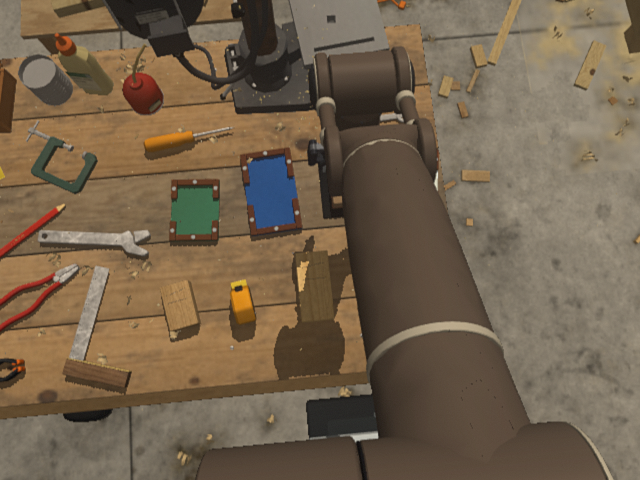

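The sanding block is out and the blue nest (271,192) is empty; the arm hides the mat. Next come the large and dark blanks, then a measurement.

```bash
python3 - <<'E'
from pp import *
pick_place("large",.062,0,"blue",.006)
pick_place("dark",.055,0,"green",.006)
p,d=vision.camera("top"); cv2.imwrite("pics/top2.png",p[:,:,::-1]); np.savez("top2.npz",p=p,d=d)
from m import box
W=cloud("top",d);z=W[...,2]
for n,c,r,h in[("sanding",(344,183),(40,45),.034),("large",(271,192),(30,45),.044),("narrow",(380,277),(27,38),.04)]:
    print(n,rect("top",box(c,r)&(d>0)&(abs(z-h)<.008),h))
E
```

```text
hover 15.6
gripped 0.061433628568265286 44.904322028160095 17.2
lifted 0.06141357570272059 44.358147382736206 [-0.6  0.3 -1.4]
down True 0.0008578525620394663 [-1.4 -0.9  4.2]
done 21.5
hover 22.8
gripped 0.05411675751543919 44.18110013008118 24.4
lifted 0.054603324507174936 43.67193818092346 [-0.6  0.1 -1.3]
down True 0.001229969462379077 [ 0.6 -0.3  3.8]
done 28.6
sanding (array([0.63249957, 0.04091576]), (61.5, 101.5), 89.88420867919922)
large (array([0.62703931, 0.18883722]), (61.8, 132.3), -86.1733090877533)
narrow (array([ 0.43321283, -0.00580134]), (40.9, 90.1), -74.60781192779541)
```

View pics/top2.png

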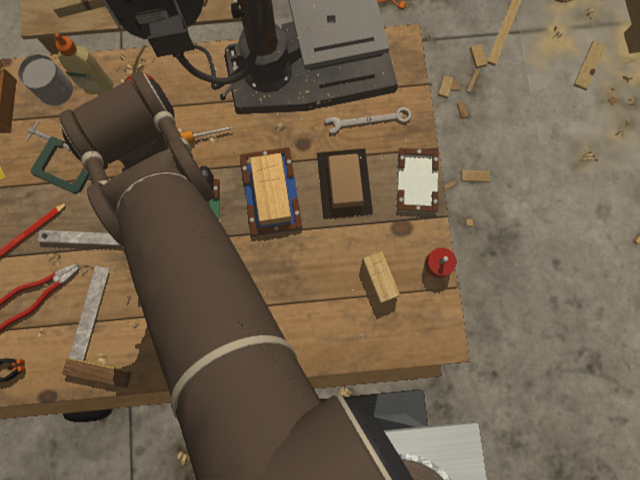

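The sanding block is within 1 mm of the mat's middle. The large blank is within 2 mm of the blue nest's centre at the right height. Next is the narrow blank, then retract for a final check.

```bash
python3 - <<'E'
from pp import *
pick_place("narrow",.040,0,"white",.006)
bot.goto_joints([-1.299,.308,1.634,0,1.2,-.07]); bot.hold(.5)
p,d=vision.camera("top"); cv2.imwrite("pics/top3.png",p[:,:,::-1])
from m import box
W=cloud("top",d);z=W[...,2]
for n,c,r,h in[("sanding",(344,183),(40,45),.034),("large",(271,192),(30,45),.044),("narrow",(418,180),(25,36),.046),("dark",(195,212),(30,36),.036),("saw",(441,262),(22,25),.045),("tape",(241,300),(20,30),.065)]:
    m=box(c,r)&(d>0)&(z>h-.008)&(z<h+.01); b=rect("top",m,h); q=W[m&(abs(W[...,0]-b[0][0])<.02)&(abs(W[...,1]-b[0][1])<.015)]; A=np.c_[q[:,:2]-b[0],np.ones(len(q))]
    print(n,b[0].round(4),b[1],round(b[2]%180,1),"plane tilt/deg, z:",np.linalg.lstsq(A,q[:,2],rcond=None)[0]*[57.3,57.3,1])
print(bot.sense()["clock"])
E
```

```text
hover 30.4
gripped 0.03945227159720231 41.3081020116806 32.0
lifted 0.03965355285945032 40.866336822509766 [-0.5 -0.3 -1. ]
down True 0.0007299506693041885 [-0.6  0.3  4.3]
done 36.3
sanding [0.6328 0.0411] (61.4, 100.8) 90.0 plane tilt/deg, z: [0.60130649 0.03881417 0.0344685 ]
large [0.6272 0.1888] (61.8, 132.0) 93.8 plane tilt/deg, z: [-0.7787079  -0.1292076   0.04441158]
narrow [ 0.6226 -0.1061] (39.3, 93.0) 82.3 plane tilt/deg, z: [0.82818625 0.3445316  0.04613014]
dark [0.6033 0.3416] (56.4, 87.0) 85.8 plane tilt/deg, z: [-0.30809766  0.12886495  0.03640444]
saw [ 0.451  -0.1239] (51.7, 53.1) 174.6 plane tilt/deg, z: [0.60320624 0.19561804 0.04119151]
tape [0.4086 0.2566] (36.0, 53.9) 98.9 plane tilt/deg, z: [-6.84453966  2.77679037  0.06267374]
39.1333
```

View pics/top3.png

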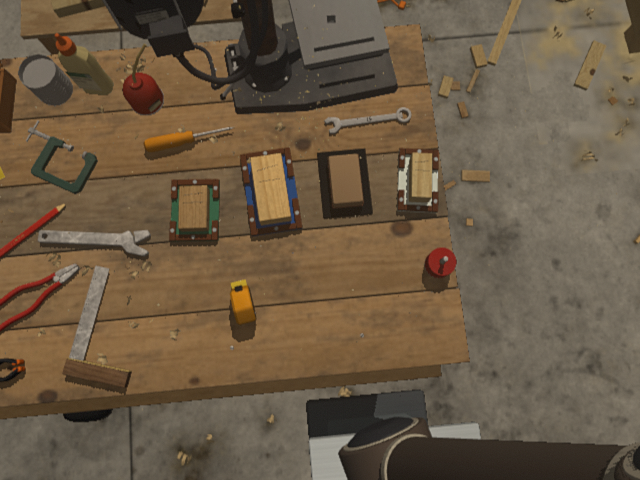

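The final picture shows all three blanks seated in their nests, at (195,212), (271,192) and (418,180). The sanding block is centred on the mat at (344,183), and the saw and tape measure are where they were.

```bash
python3 -c "
from workcell import order
print(order.job_done())"
```

```text
the job is handed in; nothing more can be done
None
```

Job handed in at about 39 s: all three blanks are flat on their nest floors and within 3 mm of centre, the sanding block is within 1 mm of the mat's middle, and the hole saw and tape measure show no shift beyond about 1 mm of measurement noise.

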